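# Clear the spent glue stick and present the empty caddy cup for refilling

## Task

The glue stick standing in the square cup of the rotating desk caddy is used up: take it out and drop it into the wire basket. Then turn the caddy smoothly until the emptied square cup stands at the front, squarely in line with the middle of the fixed paper-clip tray, and keep hold of the caddy so that it stays still for refilling: finish while still holding it, do not let go. Leave the basket and the other things on the desk where they are.

Things in the scene. Friction and masses are not known exactly. Their poses are not given: they have to be found in the camera images.
- base: Fixed black plinth of the caddy, 190 x 190 mm, 22 mm high, at a yaw within 0.5 rad of straight. Origin: centre of its underside, on the caddy's turning axis. Its -x axis points to the front (roughly towards the robot), where an open paper-clip tray (62 mm deep, 120 mm wide, 24 mm high, its middle 158 mm from the axis) is fixed to it.
- front (a point): The place, fixed to the plinth, where the middle of the square cup's mouth must come: 90 mm from the turning axis straight towards the middle of the paper-clip tray, 104 mm above the desk.
- carousel: Turning part of the caddy, 0.9 kg: black disc, 260 mm diameter, top 42 mm above the desk, with five aluminium cups fixed at 72 degree spacing, centres 90 mm from the axis (one square, four round of 54 to 66 mm, up to 80 mm high) and a central knob. Turns endlessly either way on a light bearing (friction about 0.02 N m, no notches). Origin: on the axis. +x axis points to the square cup, +z up.
- square_cup (a point): Middle of the mouth of the square cup, the only square one: 46 x 46 mm outside, 62 mm high, walls 3 mm, mouth 104 mm above the desk, one face square to the radius, 90 mm from the turning axis. Turns with the carousel.
- knob (a point): Middle of the round fluted knob on the caddy's central post, on the turning axis: 40 mm diameter, 165 to 195 mm above the desk; this point is at 180 mm. The post is 18 mm thick. Turning the knob turns the carousel. The things in the round cups (pencils, scissors, markers) are wedged in, reach 200 mm above the desk at most and stay 60 mm or more from the axis.
- glue_center (a point): The used-up glue stick: cylinder of 30 mm diameter, 118 mm high, white with grey cap and foot, about 30 g. This point is on its axis, half-way up (59 mm from either end). At the start it stands loose and upright in the square cup, its top 163 mm above the desk, 59 mm above the cup's mouth.
- basket: Loose wire basket, open on top, 200 mm (its x axis) by 160 mm (its y axis), 100 mm high, floor 7 mm above the desk, walls of 4 to 6 mm wire, 0.7 kg. Origin: centre of its underside.
- stamp: Bystander, loose: self-inking stamp, 50 x 34 mm, 76 mm high. Origin: centre of its underside.
- stapler: Bystander, loose: black stapler, 150 x 36 mm, about 60 mm high. Origin: centre of its underside.
- tape: Bystander, loose: black tape dispenser, 150 x 56 mm, about 96 mm high. Origin: centre of its underside.
- mug: Bystander, loose: white mug, 82 mm diameter, 95 mm high. Origin: centre of its underside.
- notes: Bystander, loose: block of note paper, 76 x 76 x 34 mm. Origin: centre of its underside.
- book: Bystander, loose: closed book lying flat, 110 x 178 x 28 mm. Origin: centre of its underside.
- bookend: Bystander, loose: cream sheet-steel bookend, foot 120 x 130 mm, upright 162 mm high. Origin: centre of its underside.
Mind the look-alikes: they are no part of the job. Of the things that look like the part that bears glue_center, the middle-sized one is meant.

How it is judged (in metres and radians):
On the way, in this order (a step that is already met when the one before it is completed fails the run):
1. the glue stick is in the wire basket (x of glue_center in the frame of basket between -0.095 and 0.095 m and y of glue_center in the frame of basket between -0.075 and 0.075 m and z of glue_center in the frame of basket below 0.085 m), for 0.2 s.
2. the square cup stands at the front (horizontal distance between square_cup and front below 0.014 m), for 0.2 s.
At the end, for the whole second after the job is handed in: The fingers still hold the turning part of the caddy (contact force over 3 N) and it is still (under 0.06 rad/s), with the middle of the square cup within 14 mm (about 9 degrees) of the front place; the glue stick lies or leans inside the wire basket, its centre below the rim (all of step 1 and horizontal distance between square_cup and front below 0.014 m and angular speed of carousel below 0.06 rad/s and contact force between the fingers and carousel above 3 N); the arm keeps its last pose, push and grip.
It fails at once if the caddy is spun faster than 4 rad/s (angular speed of carousel above 4 rad/s).
It fails at once if the basket is shoved more than 40 mm (distance of basket from where it was at the start of the episode above 0.04 m).
It fails at once if another thing on the desk is moved more than 30 mm (distance of any of stamp, stapler, tape, mug, notes, book, bookend from where it was at the start of the episode above 0.03 m).
It also fails if it takes over 64 s, if anything falls off the work surface, if the arm or the gripper's body presses on something with over 40 N, if the wrist force passes 120 N, or if a joint passes its speed limit or range.

## Robot

A 6-joint arm with a two-finger parallel gripper is mounted at the origin on the work surface. World frame = base frame: x ahead of the robot, y to its left, z up, the work surface at z = 0. Lengths are in mm, angles in rad, forces in N, time in s.
With the tool pointing down it reaches from about 400 to 925 mm from the base axis. Payload 12.5 kg.
Tool frame: the origin (TCP) lies midway between the tips of the shut fingers; the grasp point (between the pads) lies 19 mm behind it; z points along the fingers, y is the line along which they close (so a half turn about z gives the same grasp; the last joint's range is limited). The gripper opens to 95 mm and grips with 3 to 60 N. Pads are 20 mm wide; open, the fingers measure 119 mm over their backs; the gripper's body (75 mm by 180 mm) begins 59 mm behind the grasp point.
Start: joints at [1.23, 0.491, 1.559, -0, 1.092, -0.106], TCP at [145.387, 607.873, 214.661] pointing down, gripper open.
Joint ranges: [-3.1, 3.1], [-0.84, 2.19], [0.05, 2.79], [-1.13, 4.28], [0.06, 2.93], [-2.69, 2.69]. Speed limits (rad/s): [2.22, 2.22, 2.79, 3.14, 3.14, 3.14].

## Interface

Orientations are given as [roll, pitch, yaw] about the fixed x, y, z axes, in that order (R = Rz(yaw) Ry(pitch) Rx(roll)).
In Python, from cell import readout, eyes, env gives the robot as it stands.
- The arm moves only by the tool move_arm, never from a script. Its argument "plan" is a list of rows, each a list of 3 entries, a list of its own where there are three numbers: the turn, a rotation vector about the tool's x, y, z in degrees, then the shift along the tool's x, y, z in m, then the gripper command: -1 is shut, 1 is fully open, values between are in proportion. In form: [[[ax, ay, az], [x, y, z], jaw], ...]. A call has 1 to 5 rows; each row is the pose to reach, as a shift and turn from the pose commanded when the call began, along the tool's axes at that moment; what a row does not reach only later rows make up. A row lasts 1/8 s, in which the tool goes at most 62.5 mm and 10.7 degrees, less where a joint would pass 70% of its speed; a pose out of reach is approached as far as the arm can. A call with a gripper value outside its range is refused whole. The fingers move at their own pace and stop on an object; the grip force is fixed at half the most. Time passes only in rows, so rows that repeat a pose let the fingers close. It gives the time, the measured TCP pose, the force, the opening and the grip force at its end, in the units of the state.
- readout.state(): the state, without advancing time (a new reading comes with each control period).
- eyes.read_camera(name): name is "scene" or "top" or "wrist"; returns a dict with "img" (400x640x3 uint8, red, green, blue), "K" (3x3 intrinsics, pixels), "dist" ([k1, k2, p1, p2, k3] as OpenCV has them; the pictures are not rectified), "extrinsics" (4x4, takes a point from camera to world coordinates). Camera axes: x right, y up, looking along -z (the intrinsics and any distortion apply to the point x, -y, -z); pixel columns grow to the right and rows downward; lengths in mm; the calibration is good to about 2 mm. A picture is of the moment at which its call begins. There is no depth.
- env.job_done(): hands the job in; it is judged then, once.
Trained networks look in a picture, given as the dict that the camera call returned (one of the last four; its "shot" number tells which), for a name from the list of things; names that differ only in an ending like _2 or _b are one class to them, and where a whole thing is asked for, a point or a joint stands for the part that bears it (a point fixed in the world has none). Each returns a list of dicts, best first, with "score" (0 to 1); they miss things now and then, are a little off and sometimes report something else, mostly with a low value. They report only what shows in the picture. A call takes as long as a camera call. They do not tell look-alikes from the thing itself.
- eyes.cut_out(picture, name): "mask" (400x640 bool, what is visible of it) and "uv" ([column, row] in pixels, amid what is visible of it).
The state is a dict: "t": time; "joints": joint angles; "qvel": joint speeds; "tau": joint torques, N m; "eef_pos": TCP position; "tcp_rot": TCP orientation; "ft_force": force on the tool from outside, world axes, zero at the start; "moment": the same for the moment, N m; "opening": opening from 0.0 (shut) to 1.0 (fully open); "grip_force": force on a finger pad.
Only numpy, scipy, OpenCV 4.12 (cv2) and the standard library are available. Lean on these libraries where they do the work, as an engineer would, in place of code of your own. Each camera call takes 0.05 s, during which the arm holds its last target. There are 200 camera calls.

## Working session

There is one attempt and no reset: what is moved stays moved. The work goes in short steps, Python scripts to look and compute and a tool call to move; the robot and the scene stay as the last step left them, time stands still between calls to the robot, and variables do not carry over. Pictures are saved under pics/ and viewed, at most 10 in all, crops included, and the job is handed in when it is done.

Besides the shell and the picture viewer there is one more tool, called after ">>>" in YAML: its name, and indented under it one key for each argument. move_arm: Moves the arm, as the interface text tells. Its arguments: {"type":"object","properties":{"plan":{"type":"array","items":{"type":"array"}}},"required":["plan"]}

```bash
ls; mkdir -p pics; cat > h.py <<'E'
import numpy as np,cv2
from cell import readout,eyes,env
from scipy.spatial.transform import Rotation as R
def shot(n,save=None):
    p=eyes.read_camera(n)
    if save: cv2.imwrite(f'pics/{save}.png',p['img'][:,:,::-1])
    return p
def ray(p,uv):
    x,y=cv2.undistortPoints(np.array([[uv]],float),np.array(p['K']),np.array(p['dist']))[0,0]
    E=np.array(p['extrinsics']); return E[:3,3],E[:3,:3]@np.array([x,-y,-1])
def atz(p,uv,z):
    o,d=ray(p,uv); return o+d*(z-o[2])/d[2]
def proj(p,X):
    E=np.array(p['extrinsics']); c=(np.atleast_2d(X)-E[:3,3])@E[:3,:3]
    return cv2.projectPoints(c*[1,-1,-1],np.zeros(3),np.zeros(3),np.array(p['K']),np.array(p['dist']))[0][:,0]
E
python3 - <<'E'
from h import *
s=readout.state();print(s)
for n in ['scene','top']:
    p=shot(n,n)
    print(n,p['extrinsics'])
    for k in ['glue_center','basket','square_cup','knob','base']:
        for d in eyes.cut_out(p,k)[:5]: print(k,round(d['score'],2),np.round(d['uv']),d['mask'].sum())
E
```

```text
pics
{'t': 0.0, 'joints': array([ 1.23039413e+00,  4.91539027e-01,  1.55946110e+00, -2.43436161e-05,
        1.09171909e+00, -1.05591992e-01]), 'qvel': array([-0.00124779, -0.00033644,  0.0010623 , -0.00223204,  0.00059875,
        0.00026487]), 'tau': array([ 1.37206320e-03, -6.12667537e+01, -2.58172345e+01,  6.92666438e-02,
        4.83201316e-02, -1.32777641e-04]), 'eef_pos': array([145.30433804, 607.611512  , 214.07049931]), 'tcp_rot': array([-3.14047009e+00, -9.72652062e-05,  2.90679363e+00]), 'ft_force': array([ 0.35192374,  0.32926475, -0.2960283 ]), 'moment': array([-0.04195922,  0.00683619,  0.02479486]), 'grip_force': 0.0, 'opening': 1.0001785209586977}
scene [[ 6.17006490e-01 -5.61559735e-01  5.51319921e-01  1.42179286e+03]
 [ 7.86906560e-01  4.48271290e-01 -4.24064755e-01 -6.47493561e+02]
 [-9.00320101e-03  6.95487968e-01  7.18481335e-01  1.21905902e+03]
 [ 0.00000000e+00  0.00000000e+00  0.00000000e+00  1.00000000e+00]]
glue_center 0.71 [218. 229.] 246
glue_center 0.68 [172. 264.] 615
glue_center 0.45 [254. 308.] 164
basket 0.67 [345. 186.] 2284
square_cup 0.96 [251. 234.] 4960
knob 0.81 [253. 235.] 4994
base 0.55 [209. 223.] 450
top [[ 5.70840275e-03  9.93972501e-01 -1.09480967e-01  4.47697431e+02]
 [-9.99967476e-01  6.29778284e-03  5.03837223e-03  2.67837428e+01]
 [ 5.69749080e-03  1.09448645e-01  9.93976123e-01  1.39113957e+03]
 [ 0.00000000e+00  0.00000000e+00  0.00000000e+00  1.00000000e+00]]
glue_center 0.8 [452. 224.] 252
glue_center 0.56 [411. 219.] 90
glue_center 0.48 [418. 162.] 35
glue_center 0.39 [446. 201.] 1431
basket 0.66 [275. 229.] 2849
square_cup 0.76 [376. 224.] 3810
knob 0.81 [380. 220.] 3846
knob 0.49 [406. 222.] 91
base 0.81 [396. 261.] 528
base 0.17 [185. 248.] 618
```

View pics/scene.png

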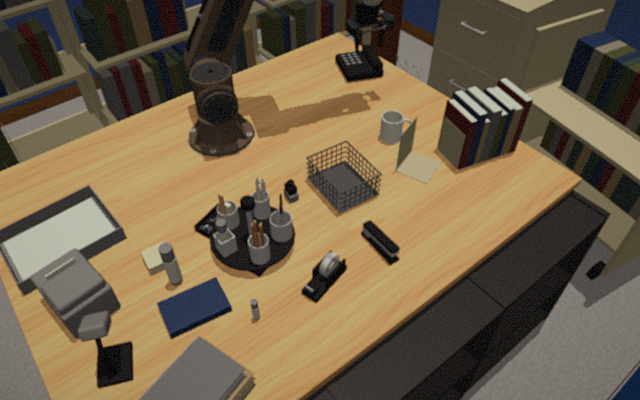

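View pics/top.png

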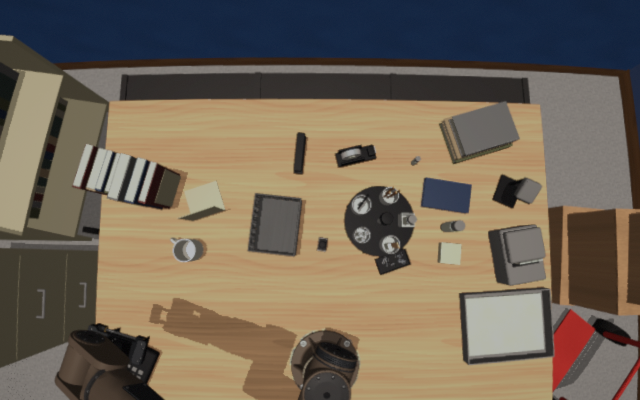

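The scene picture shows three glue-stick look-alikes: one in the square cup at (225,236), a large one on the desk at (172,264) and a small one at (254,308). The middle-sized one in the square cup (top view about (408,219)) is the one wanted. The basket is at (345,180) in scene and (275,225) in top. The tray is at (393,261) in top.

```bash
python3 - <<'E'
from h import *
a=cv2.imread('pics/scene.png')[165:290,140:310]; b=cv2.imread('pics/top.png')[175:285,335:475]
a=cv2.resize(a,(480,353),interpolation=2);b=cv2.resize(b,None,fx=3.2,fy=3.2,interpolation=2)
c=np.zeros((600,800,3),np.uint8); c[:353,:480]=a
c=np.zeros((353+352-105,800,3),np.uint8);
a=cv2.resize(a,(400,294));b=cv2.resize(b,(400,314))
c=np.zeros((314,800,3),np.uint8);c[:294,:400]=a;c[:,400:]=b
cv2.imwrite('pics/crop1.png',c)
p=shot('top')
for k in ['glue_center','basket','knob','base','stamp','stapler','tape','mug','notes','book','bookend']:
    for d in eyes.cut_out(p,k)[:3]: print(k,round(d['score'],2),np.round(d['uv']),d['mask'].sum(),np.round(atz(p,d['uv'],40)))
print(atz(p,(388,220),180),atz(p,(275,225),50))
E
```

```text
glue_center 0.73 [452. 225.] 230 [ 508. -467.   40.]
glue_center 0.53 [416. 164.] 32 [ 737. -338.   40.]
basket 0.87 [274. 224.] 2939 [511. 186.  40.]
knob 0.67 [376. 217.] 3878 [ 535. -185.   40.]
base 0.79 [394. 261.] 528 [ 378. -249.   40.]
stapler 0.75 [300. 156.] 403 [763.  96.  40.]
tape 0.97 [355. 156.] 689 [ 763. -109.   40.]
mug 0.87 [189. 251.] 608 [407. 496.  40.]
mug 0.36 [378. 223.] 3892 [ 515. -193.   40.]
mug 0.25 [200. 203.] 1138 [584. 460.  40.]
notes 0.72 [451. 256.] 474 [ 397. -461.   40.]
book 0.59 [446. 198.] 1440 [ 608. -447.   40.]
book 0.36 [190. 250.] 618 [413. 491.  40.]
book 0.27 [394. 260.] 548 [ 380. -251.   40.]
bookend 0.66 [324. 244.] 124 [436.   3.  40.]
bookend 0.58 [201. 202.] 1098 [588. 458.  40.]
bookend 0.29 [274. 226.] 2836 [501. 185.  40.]
[ 517.66119724 -202.63662316  180.        ] [504.81340818 180.72998401  50.        ]
```

View pics/crop1.png

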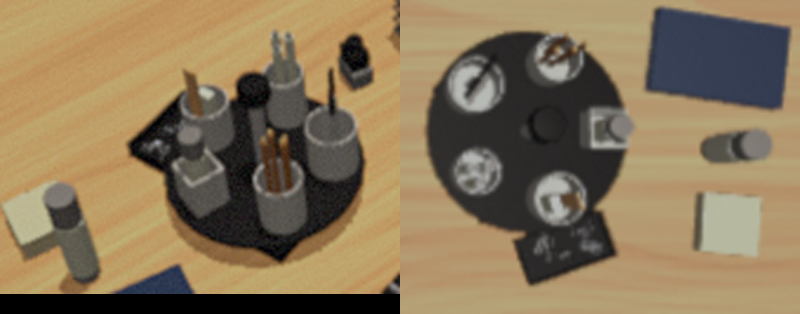

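The crop confirms it: the stick standing in the square cup has its cap at top (412,218) and scene (220,222). The knob is at top (386,218), and the tray is at the lower right of the disc.

```bash
python3 - <<'E'
from h import *
t=shot('top');s=shot('scene')
# disc: fit from top mask lower region
d=eyes.cut_out(t,'knob')[0]; print(d['score'])
g=cv2.cvtColor(t['img'],cv2.COLOR_RGB2HSV)
dark=(t['img'].max(2)<60)
print('knob top',atz(t,(385.8,218),190),'scene',atz(s,(247.5,201),195))
print('cap top',atz(t,(412.4,218.2),160),'scene',atz(s,(220.3,220.5),163))
print('cup top view',atz(t,(408.5,220.5),104))
# disc outline: left/up dark edge points
pts=[]
c0=np.array([379.,220.]);
for a in np.radians(np.arange(0,360,6)):
    for r in np.arange(45,22,-.5):
        u=c0+r*np.array([np.cos(a),np.sin(a)])
        if dark[int(round(u[1])),int(round(u[0]))]: pts.append(atz(t,u,42)[:2]);break
pts=np.array(pts)
from scipy.optimize import least_squares
f=least_squares(lambda c:np.hypot(*(pts-c[:2]).T)-c[2],[520,-195,130],loss='soft_l1',f_scale=3);print('disc',f.x)
# basket
m=eyes.cut_out(t,'basket')[0]['mask'].astype(np.uint8)
q=cv2.boxPoints(cv2.minAreaRect(cv2.findContours(m,0,2)[0][0] if 0 else np.argwhere(m)[:,::-1].astype(np.float32)))
print('basket',[np.round(atz(t,x,70)[:2]) for x in q])
b=eyes.cut_out(t,'base')[0]['mask']; rc=cv2.minAreaRect(np.argwhere(b)[:,::-1].astype(np.float32));q=cv2.boxPoints(rc)
print('tray',rc,[np.round(atz(t,x,24)[:2]) for x in q], atz(t,rc[0],24))
E
```

```text
0.66
knob top [ 523.54072654 -193.64368914  190.        ] scene [ 530.33918347 -195.2128229   195.        ]
cap top [ 525.14557273 -288.49418401  160.        ] scene [ 518.46711661 -281.95444375  163.        ]
cup top view [ 520.59871644 -288.9360032   104.        ]
disc [ 521.9869691  -196.84964898  124.66529842]
basket [array([409., 276.]), array([622., 258.]), array([604.,  83.]), array([392., 104.])]
tray ((392.98858642578125, 261.5262451171875), (16.76236915588379, 32.63398361206055), 68.62937927246094) [array([ 382., -182.]), array([ 425., -294.]), array([ 368., -316.]), array([ 325., -204.])] [ 374.82824757 -248.90608208   24.        ]
```

```bash
cat >> h.py <<'E'
def go(pos,yaw):
    s=readout.state(); r,p_,y=s['tcp_rot']; M=R.from_euler('xyz',[r,p_,y])
    G=R.from_euler('xyz',[np.pi,0,yaw])
    d=M.inv().apply(np.array(pos)-s['eef_pos'])/1000
    print('now',np.round(s['eef_pos'],1),np.round(s['tcp_rot'],3),'turn',np.round((M.inv()*G).as_rotvec(degrees=True),1),'shift',np.round(d,4),'len',np.linalg.norm(d))
E
python3 -c "
from h import *
go([480,200,300],1.571)"
```

```text
now [145.4 607.9 214.7] [3.142 0.    2.907] turn [ 0.  -0.  76.5] shift [-0.4203 -0.3188 -0.0854] len 0.5344266982202116
```

>>> move_arm:
  plan:
    - [[0, 0, 9], [-0.042, -0.032, -0.017], 0.3]
    - [[0, 0, 18], [-0.084, -0.064, -0.034], 0.3]
    - [[0, 0, 27], [-0.126, -0.096, -0.051], 0.3]
    - [[0, 0, 36], [-0.168, -0.128, -0.068], 0.3]
    - [[0, 0, 45], [-0.21, -0.16, -0.085], 0.3]

```text
t: 2.08
eef_pos: [313.3, 402.0, 300.4]
tcp_rot: [3.141, -0.0, 2.116]
ft_force: [0.3, -0.2, 0.1]
opening: 0.653
grip_force: 0.0
```

```bash
python3 -c "
from h import *
go([500,150,300],1.571)"
```

```text
now [313.3 402.  300.4] [ 3.141 -0.     2.116] turn [ 0.  -0.  31.2] shift [-3.123e-01  2.890e-02  3.000e-04] len 0.313646201492154
```

>>> move_arm:
  plan:
    - [[0, 0, 6], [-0.062, 0.006, 0], 0.3]
    - [[0, 0, 13], [-0.124, 0.012, 0], 0.3]
    - [[0, 0, 19], [-0.186, 0.018, 0], 0.3]
    - [[0, 0, 25], [-0.248, 0.024, 0], 0.3]
    - [[0, 0, 31.2], [-0.31, 0.029, 0], 0.3]

```text
t: 2.7
eef_pos: [500.3, 152.6, 299.9]
tcp_rot: [3.141, -0.0, 1.573]
ft_force: [1.0, 0.8, 0.3]
opening: 0.651
grip_force: 0.0
```

```bash
python3 -c "
from h import *
go([522,-200,300],1.571)"
```

```text
now [500.3 152.6 299.9] [ 3.141 -0.     1.573] turn [ 0.  -0.   0.1] shift [-3.526e-01  2.080e-02 -2.000e-04] len 0.353230281828472
```

>>> move_arm:
  plan:
    - [[0, 0, 0], [-0.06, 0.004, 0], 0.3]
    - [[0, 0, 0], [-0.12, 0.008, 0], 0.3]
    - [[0, 0, 0], [-0.18, 0.012, 0], 0.3]
    - [[0, 0, 0], [-0.24, 0.016, 0], 0.3]
    - [[0, 0, 0], [-0.3, 0.02, 0], 0.3]

```text
t: 3.32
eef_pos: [521.0, -147.5, 299.8]
tcp_rot: [3.141, 0.0, 1.577]
ft_force: [1.1, 1.2, 0.4]
opening: 0.652
grip_force: 0.0
```

```bash
python3 - <<'E'
from h import *
w=shot('wrist','w1'); print(np.round(w['extrinsics'],3))
for k in ['glue_center','square_cup','knob']:
    for d in eyes.cut_out(w,k)[:4]: print(k,round(d['score'],2),np.round(d['uv']),d['mask'].sum())
print(proj(w,[[523,-195.5,195],[523,-288,163]]))
E
```

```text
[[ 1.00000e+00 -5.00000e-03 -1.00000e-03  5.20250e+02]
 [ 5.00000e-03  9.67000e-01  2.56000e-01 -7.48100e+01]
 [-0.00000e+00 -2.56000e-01  9.67000e-01  4.70484e+02]
 [ 0.00000e+00  0.00000e+00  0.00000e+00  1.00000e+00]]
glue_center 0.89 [320. 316.] 407
square_cup 0.8 [323. 195.] 24455
square_cup 0.68 [250. 330.] 289
knob 0.95 [318. 195.] 24358
[[319.59296893 251.24278037]
 [318.78023816 317.6282213 ]]
```

View pics/w1.png

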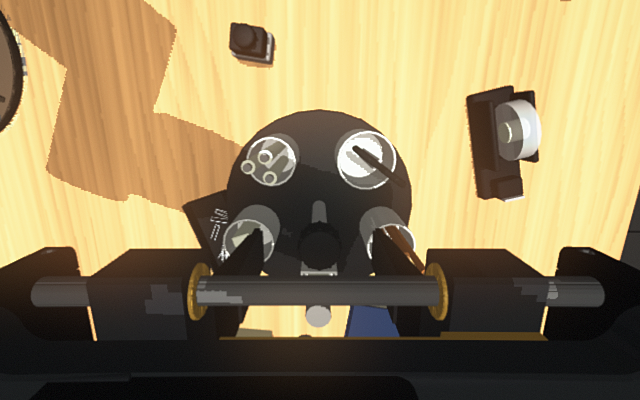

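The wrist view shows the knob at (320,250) and the grey cap at (318,316), within about 2 px of the prediction. I will now go above the glue stick.

```bash
python3 - <<'E'
from h import *
w=shot('wrist'); print(atz(w,(318,316),163))
go([522,-287,235],1.571)
E
```

```text
[ 521.61424358 -284.30156824  163.        ]
now [ 520.9 -145.3  299.5] [-3.141 -0.     1.576] turn [-0.  -0.   0.3] shift [-0.1418  0.0003  0.0644] len 0.1557333874233049
```

>>> move_arm:
  plan:
    - [[0, 0, 0], [-0.06, 0, 0], 0.3]
    - [[0, 0, 0], [-0.11, 0, 0], 0.3]
    - [[0, 0, 0], [-0.14, 0, 0.03], 0.3]
    - [[0, 0, 0], [-0.14, 0, 0.06], 0.3]
    - [[0, 0, 0], [-0.14, 0, 0.065], 0.3]

```text
t: 4.2
eef_pos: [521.8, -283.9, 233.2]
tcp_rot: [-3.139, -0.002, 1.578]
ft_force: [0.4, 0.3, 0.5]
opening: 0.648
grip_force: 0.0
```

```bash
python3 - <<'E'
from h import *
w=shot('wrist','w2');s=shot('scene')
for d in eyes.cut_out(w,'glue_center')[:4]: print(round(d['score'],2),np.round(d['uv']),d['mask'].sum(),atz(w,d['uv'],163))
print(proj(w,[[522,-286,163],[523,-288,163]]))
cv2.imwrite('pics/c2.png',np.hstack([w['img'][180:400,210:430],cv2.resize(s['img'][150:260,160:270],(220,220))])[:,:,::-1])
go([522,-286,128],1.571)
E
```

```text
0.79 [511. 227.] 918 [ 674.1072163  -294.08174042  163.        ]
0.76 [300. 322.] 1000 [ 507.06645636 -382.00117204  163.        ]
0.55 [320. 206.] 1605 [ 523.58589515 -278.34169257  163.        ]
[[318.29331066 215.26202545]
 [319.54166293 217.69692557]]
now [ 522.7 -284.6  235.7] [3.141e+00 1.000e-03 1.578e+00] turn [0.1 0.  0.4] shift [-0.0014 -0.0008  0.1077] len 0.10772982448676723
```

View pics/c2.png

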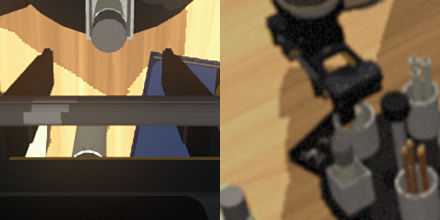

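The crop shows the cap top at wrist (317,213), midway between the open fingers. I will descend and grip.

>>> move_arm:
  plan:
    - [[0, 0, 0], [0, -0.001, 0.04], 0.3]
    - [[0, 0, 0], [0, -0.001, 0.08], 0.3]
    - [[0, 0, 0], [0, -0.001, 0.107], 0.3]
    - [[0, 0, 0], [0, -0.001, 0.107], 0.3]
    - [[0, 0, 0], [0, -0.001, 0.107], -1]

```text
t: 4.97
eef_pos: [521.9, -285.7, 129.5]
tcp_rot: [3.139, 0.001, 1.577]
ft_force: [-0.4, -0.1, 0.8]
opening: 0.591
grip_force: 0.0
```

>>> move_arm:
  plan:
    - [[0, 0, 0], [0, 0, 0], -1]
    - [[0, 0, 0], [0, 0, 0], -1]
    - [[0, 0, 0], [0, 0, 0], -1]
    - [[0, 0, 0], [0, 0, 0], -1]

```text
t: 5.48
eef_pos: [521.2, -285.6, 128.1]
tcp_rot: [3.141, 0.0, 1.577]
ft_force: [-1.0, 0.8, 5.4]
opening: 0.3
grip_force: 32.3
```

>>> move_arm:
  plan:
    - [[0, 0, 0], [0, 0, -0.035], -1]
    - [[0, 0, 0], [0, 0, -0.07], -1]
    - [[0, 0, 0], [0, 0, -0.11], -1]
    - [[0, 0, 0], [0, 0, -0.15], -1]
    - [[0, 0, 0], [0, 0, -0.19], -1]

```text
t: 6.1
eef_pos: [520.7, -285.4, 318.8]
tcp_rot: [-3.141, -0.0, 1.577]
ft_force: [-0.1, 0.2, 0.2]
opening: 0.3
grip_force: 32.2
```

```bash
python3 -c "
from h import *
s=readout.state();print(s['opening'],s['grip_force'])
go([507,180,318],1.571)"
```

```text
0.3003830779271742 32.2259789519012
now [ 520.7 -285.4  318.8] [-3.141 -0.     1.577] turn [-0.  -0.   0.3] shift [ 0.4654 -0.011   0.0009] len 0.46556589246284086
```

>>> move_arm:
  plan:
    - [[0, 0, 0], [0.04, -0.001, 0], -1]
    - [[0, 0, 0], [0.09, -0.002, 0], -1]
    - [[0, 0, 0], [0.14, -0.003, 0], -1]
    - [[0, 0, 0], [0.19, -0.004, 0], -1]
    - [[0, 0, 0], [0.24, -0.005, 0], -1]

```text
t: 6.72
eef_pos: [514.1, -44.0, 317.5]
tcp_rot: [-3.141, -0.0, 1.577]
ft_force: [0.9, 0.6, -0.1]
opening: 0.3
grip_force: 32.2
```

>>> move_arm:
  plan:
    - [[0, 0, 0], [0.05, -0.001, 0], -1]
    - [[0, 0, 0], [0.1, -0.002, 0], -1]
    - [[0, 0, 0], [0.15, -0.003, 0], -1]
    - [[0, 0, 0], [0.195, -0.004, 0], -1]
    - [[0, 0, 0], [0.225, -0.006, 0], -1]

```text
t: 7.35
eef_pos: [506.7, 181.3, 317.4]
tcp_rot: [-3.141, -0.0, 1.578]
ft_force: [0.5, -0.8, -0.7]
opening: 0.301
grip_force: 32.2
```

```bash
python3 - <<'E'
from h import *
go([507,180,102],1.571)
w=shot('wrist','w3');
# look: predicted rim corners
import math
print(proj(w,[[507,180,100]]))
E
```

```text
now [506.7 181.3 317.4] [-3.141 -0.     1.578] turn [-0.  -0.   0.4] shift [-0.0013  0.0003  0.2154] len 0.2154496734865695
[[317.99162298 178.92086468]]
```

View pics/w3.png

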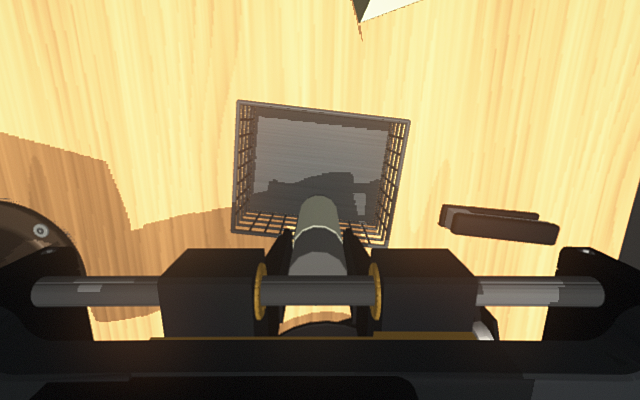

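The wrist view shows the basket rim centred at (321,173), about 6 mm further in +y than I estimated. The glue stick is held at (318,235). I will shift slightly and lower.

>>> move_arm:
  plan:
    - [[0, 0, 0], [0.004, 0.003, 0.045], -1]
    - [[0, 0, 0], [0.004, 0.003, 0.09], -1]
    - [[0, 0, 0], [0.004, 0.003, 0.14], -1]
    - [[0, 0, 0], [0.004, 0.003, 0.185], -1]
    - [[0, 0, 0], [0.004, 0.003, 0.212], -1]

```text
t: 8.02
eef_pos: [509.3, 183.1, 103.5]
tcp_rot: [-3.139, 0.0, 1.577]
ft_force: [-0.1, 0.9, 0.1]
opening: 0.301
grip_force: 32.2
```

>>> move_arm:
  plan:
    - [[0, 0, 0], [0, 0, 0], -1]
    - [[0, 0, 0], [0, 0, 0], 0.1]
    - [[0, 0, 0], [0, 0, 0], 0.1]
    - [[0, 0, 0], [0, 0, 0], 0.1]
    - [[0, 0, 0], [0, 0, 0], 0.1]

```text
t: 8.65
eef_pos: [510.3, 183.5, 106.1]
tcp_rot: [3.141, -0.0, 1.577]
ft_force: [0.7, -0.9, -0.4]
opening: 0.546
grip_force: 0.0
```

>>> move_arm:
  plan:
    - [[0, 0, 0], [0, 0, -0.04], 0.1]
    - [[0, 0, 0], [0, 0, -0.08], 0.1]
    - [[0, 0, 0], [0, 0, -0.13], 0.1]
    - [[0, 0, 0], [0, 0, -0.18], 0.1]
    - [[0, 0, 0], [0, 0, -0.23], 0.1]

```text
t: 9.28
eef_pos: [509.8, 183.4, 337.6]
tcp_rot: [3.141, -0.0, 1.577]
ft_force: [0.7, 0.5, -0.5]
opening: 0.545
grip_force: 0.0
```

```bash
python3 - <<'E'
from h import *
go([523,-195.5,315],1.571)
w=shot('wrist');s=shot('scene')
cv2.imwrite('pics/c3.png',np.hstack([w['img'][60:300,200:440],cv2.resize(s['img'][130:220,290:390],(266,240))])[:,:,::-1])
E
```

```text
now [509.8 183.4 337.6] [ 3.141 -0.     1.577] turn [ 0.  -0.   0.3] shift [-0.3789  0.0109  0.0226] len 0.3797600787155877
```

View pics/c3.png

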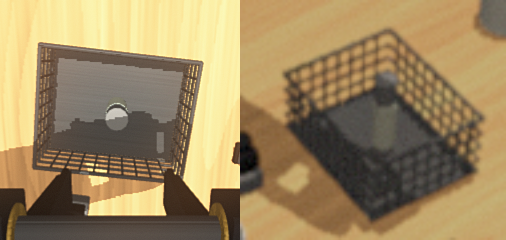

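The glue stick stands upright inside the basket, with its cap at about (117,112) in the crop. Its centre is about 66 mm above the desk, so step 1 is met. Next is the knob.

>>> move_arm:
  plan:
    - [[0, 0, 0], [-0.05, 0.001, 0], 0.3]
    - [[0, 0, 0], [-0.11, 0.003, 0], 0.3]
    - [[0, 0, 0], [-0.17, 0.005, 0], 0.3]
    - [[0, 0, 0], [-0.23, 0.007, 0], 0.3]
    - [[0, 0, 0], [-0.29, 0.009, 0], 0.3]

```text
t: 10.0
eef_pos: [520.4, -108.3, 335.0]
tcp_rot: [-3.141, -0.0, 1.577]
ft_force: [1.0, 0.2, 1.1]
opening: 0.654
grip_force: 0.0
```

>>> move_arm:
  plan:
    - [[0, 0, 0], [-0.05, 0.001, 0.02], 0.3]
    - [[0, 0, 0], [-0.088, 0.003, 0.05], 0.3]
    - [[0, 0, 0], [-0.088, 0.003, 0.07], 0.3]
    - [[0, 0, 0], [-0.088, 0.003, 0.085], 0.3]

```text
t: 10.5
eef_pos: [523.9, -194.6, 249.0]
tcp_rot: [-3.14, -0.001, 1.576]
ft_force: [-0.3, 0.3, 0.1]
opening: 0.653
grip_force: 0.0
```

```bash
python3 - <<'E'
from h import *
go([523,-195.5,161],1.571)
w=shot('wrist','w4');
print(proj(w,[[523,-195.5,195],[523,-195.5,165],[521,-285.5,104]]))
E
```

```text
now [ 523.9 -194.6  249. ] [-3.140e+00 -1.000e-03  1.576e+00] turn [-0.1 -0.1  0.3] shift [-0.001  -0.0008  0.088 ] len 0.08803339113575921
[[316.66304835 220.01559989]
 [316.80930492 208.74482144]
 [314.79566262 273.00472773]]
```

View pics/w4.png

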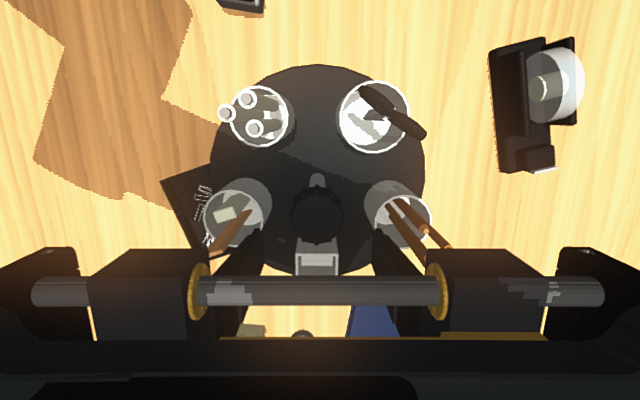

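The wrist view shows the knob at (317,215), centred between the fingers, and the empty square cup at (317,263). I will descend and grip.

>>> move_arm:
  plan:
    - [[0, 0, 0], [0, -0.001, 0.03], 0.3]
    - [[0, 0, 0], [0, -0.001, 0.06], 0.3]
    - [[0, 0, 0], [0, -0.001, 0.086], 0.3]
    - [[0, 0, 0], [0, -0.001, 0.086], 0.3]
    - [[0, 0, 0], [0, -0.001, 0.086], -1]

```text
t: 11.18
eef_pos: [524.0, -194.4, 165.8]
tcp_rot: [3.14, 0.001, 1.577]
ft_force: [-1.0, 0.3, 0.7]
opening: 0.594
grip_force: 0.0
```

>>> move_arm:
  plan:
    - [[0, 0, 0], [0, 0, 0], -1]
    - [[0, 0, 0], [0, 0, 0], -1]
    - [[0, 0, 0], [0, 0, 0], -1]

```text
t: 11.55
eef_pos: [523.2, -194.5, 165.5]
tcp_rot: [3.141, 0.0, 1.577]
ft_force: [-3.2, 0.1, 6.0]
opening: 0.416
grip_force: 30.0
```

```bash
python3 - <<'E'
from h import *
print(readout.state()['ft_force'],readout.state()['joints'].round(3))
t=shot('top','t5'); w=shot('wrist')
a=w['img'][60:300,180:450]; b=cv2.resize(t['img'][175:285,335:475],None,fx=2.85,fy=2.85,interpolation=2)
c=np.zeros((320,270+b.shape[1],3),np.uint8);c[:240,:270]=a;c[:b.shape[0],270:]=b
cv2.imwrite('pics/c5.png',c[:,:,::-1])
print(proj(w,[[523,-285.5,104],[438.5,-226,104],[523,-195.5,42],[375,-249,24]]))
E
```

```text
[-3.23513268  0.09610722  6.03373512] [-0.474  0.453  1.781 -0.     0.908 -0.48 ]
[[316.89055084 320.44715267]
 [209.32189823 253.61033937]
 [317.52379952 197.16132289]
 [175.00643929 241.99919012]]
```

View pics/c5.png

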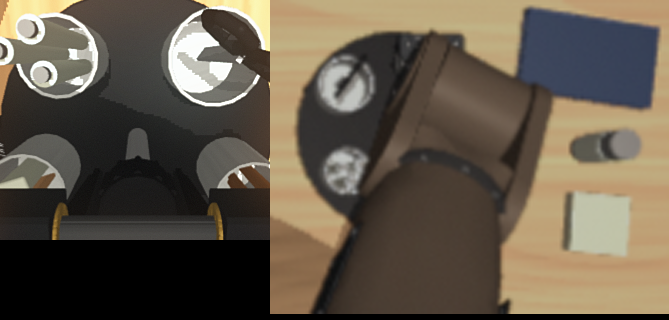

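>>> move_arm:
  plan:
    - [[0, 0, 3], [0, 0, 0], -1]
    - [[0, 0, 8], [0, 0, 0], -1]
    - [[0, 0, 13], [0, 0, 0], -1]
    - [[0, 0, 18], [0, 0, 0], -1]
    - [[0, 0, 23], [0, 0, 0], -1]

```text
t: 12.28
eef_pos: [523.7, -194.6, 165.5]
tcp_rot: [3.14, 0.0, 1.173]
ft_force: [0.7, -0.7, 3.9]
opening: 0.412
grip_force: 30.0
```

>>> move_arm:
  plan:
    - [[0, 0, 5], [0, 0, 0], -1]
    - [[0, 0, 10], [0, 0, 0], -1]
    - [[0, 0, 15], [0, 0, 0], -1]
    - [[0, 0, 20], [0, 0, 0], -1]
    - [[0, 0, 25], [0, 0, 0], -1]

```text
t: 12.9
eef_pos: [524.2, -195.0, 165.5]
tcp_rot: [3.139, -0.001, 0.736]
ft_force: [3.0, -2.4, 3.2]
opening: 0.412
grip_force: 30.0
```

>>> move_arm:
  plan:
    - [[0, 0, 5], [0, 0, 0], -1]
    - [[0, 0, 10], [0, 0, 0], -1]
    - [[0, 0, 15], [0, 0, 0], -1]
    - [[0, 0, 19], [0, 0, 0], -1]
    - [[0, 0, 21.5], [0, 0, 0], -1]

```text
t: 13.52
eef_pos: [524.4, -195.4, 165.5]
tcp_rot: [3.139, -0.002, 0.362]
ft_force: [3.9, -4.3, 1.1]
opening: 0.417
grip_force: 30.0
```

```bash
python3 - <<'E'
from h import *
t=shot('top'); w=shot('wrist');s=shot('scene')
cv2.imwrite('pics/w6.png',w['img'][:,:,::-1]);cv2.imwrite('pics/s6.png',s['img'][:,:,::-1]);cv2.imwrite('pics/t6.png',t['img'][:,:,::-1])
a=w['img'][:300,60:580]; b=cv2.resize(t['img'][175:285,335:475],(382,300),interpolation=2);d=cv2.resize(s['img'][165:290,140:310],(408,300),interpolation=2)
c=np.zeros((600,800,3),np.uint8);c[:300,:520]=a;c[300:,:382]=b;c[300:,390:798]=d
cv2.imwrite('pics/c6.png',c[:,:,::-1])
E
```

```text
(no output)
```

View pics/c6.png

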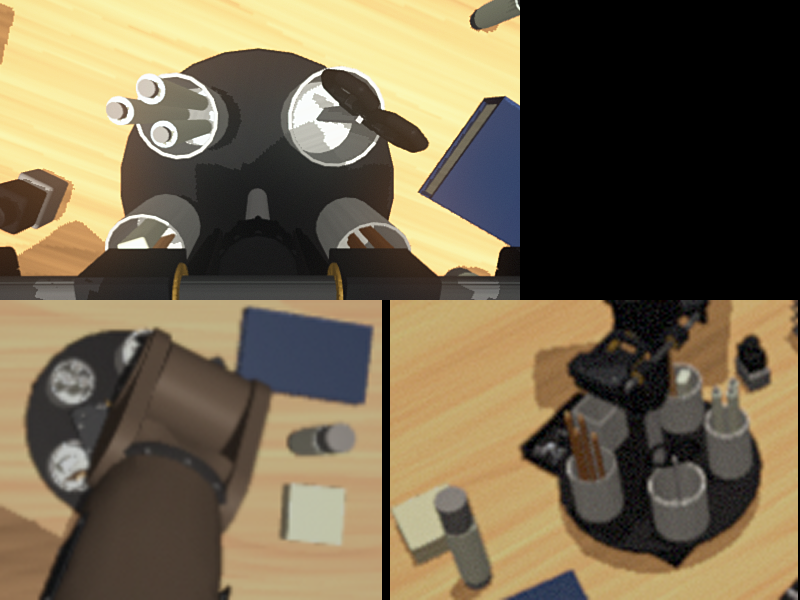

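The combined picture shows the square cup next to the tray in the scene part, at about (600,425). In the wrist part the scissors and marker cups are in the same places as before the turn, at (335,116) and (177,116), so the knob did not slip. The cup direction is tool yaw + π = -159.3°, and the tray direction is -159° to -160°. I will let it settle, check the numbers and hand in.

>>> move_arm:
  plan:
    - [[0, 0, 0], [0, 0, 0], -1]
    - [[0, 0, 0], [0, 0, 0], -1]
    - [[0, 0, 0], [0, 0, 0], -1]
    - [[0, 0, 0], [0, 0, 0], -1]
    - [[0, 0, 0], [0, 0, 0], -1]

```text
t: 14.3
eef_pos: [524.4, -195.4, 165.5]
tcp_rot: [3.139, -0.002, 0.363]
ft_force: [3.6, -5.0, 0.5]
opening: 0.413
grip_force: 30.0
```

```bash
python3 - <<'E'
from h import *
w=shot('wrist'); s=readout.state()
ax=np.array([523,-195])
a=[(lambda v:np.degrees(np.arctan2(v[1],v[0])))(atz(w,u,110)[:2]-ax) for u in [(237,116),(395,116)]]
print('cups',a,'square at',np.mean(a)+180-360,'front',-180+np.degrees(np.arctan2(53.7,148)))
print(s['grip_force'],s['qvel'].round(3),s['tcp_rot'],s['ft_force'])
if abs(np.mean(a)-180+160)<4: print(env.job_done())
E
```

```text
cups [np.float64(57.34328647024987), np.float64(-15.066745746549396)] square at -158.86172963814977 front -160.05731267769363
30.014321208000183 [ 0.002  0.002  0.001  0.001 -0.001 -0.001] [ 3.13898785e+00 -2.14793289e-03  3.63518197e-01] [ 3.80857038 -4.29040808  1.34372928]
the job is handed in; nothing more can be done
None
```

The job is handed in: the glue stick stands in the basket, the emptied square cup is about 1° off the middle of the tray by my measurement (9° allowed), and the gripper still holds the knob at 30 N; no verdict came back.

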